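Park the tall pepper mill in its display bay and close the bar

TASK

Slide the tall electric pepper mill across the counter into the bay of the low display stand until it stands right against the back of the bay, pushing it low on its body so that it stays upright and never leaves the counter. Then push the black tab sideways so that the stand's sliding bar closes fully across the mouth behind the mill. Only push: nothing is picked up, and the mug, the jar and the timer stay where they are.

Things in the scene. Friction and masses are not known exactly. Their poses are not given: they have to be found in the camera images.
- mill: Loose electric pepper mill, round, 222 mm tall, about 0.4 kg. Black foot 60 mm in diameter up to 62 mm above the counter, then a steel body 43 mm in diameter, black cap 45 mm in diameter above 175 mm. Origin: centre of its underside; z up along its axis. Slides with dry friction (coefficient varies); tips if pushed well above its foot.
- stand: Low grey stand fixed to the counter: U-shaped bay without floor, walls 45 mm high. Origin: on the counter, where the centre of the mill's underside is when the mill touches the back wall midway between the side walls. x points into the bay (to its back), y left when looking in, z up. Inner faces: back wall x = +30 mm, side walls y = +-42 mm. Walls 6 mm thick; a yellow card on the outside of the back wall.
- bay_mouth (a point): Middle of the bay's mouth, on the counter at stand x = -38 mm, y = 0; the mouth is 84 mm wide and opens towards the stand's -x. A front panel of the stand (front face at x = -38 mm, 45 mm high) runs left from the mouth to stand y = +157 mm, behind the sliding bar, and right to y = -75 mm.
- bar (a joint): Travel (m) of the stand's sliding bar along the stand's -y: 0 open, 0.095 fully closed across the mouth. Stays where left; about 2 N to move. The bar is 105 mm long, 9 mm thick (stand x -51 to -42 mm), 16 to 36 mm above the counter; at 0 it spans stand y +47 to +152 mm. With the mill fully home, 12 mm remain between mill and closed bar.
- bar_tab (a point): Centre of the bar's black upright tab, a plate 8 mm thick (stand y) by 44 mm deep (stand x -95 to -51 mm), from 16 to 80 mm above the counter; this point is 48 mm up. At bar travel q it lies at stand x = -73 mm, y = 140 mm - q. Push its left (+y) face towards -y to close the bar.
- mug: Bystander: white mug, 80 mm in diameter, 90 mm tall, handle at its +y side. Stands to the right of the stand. Origin: centre of its underside.
- jar: Bystander: glass jar with black lid, 54 mm in diameter, 85 mm tall, to the right of the stand. Origin: centre of its underside.
- timer: Bystander: round white kitchen timer, 62 mm in diameter, 58 mm tall, to the left front of the stand. Origin: centre of its underside.

How it is judged (in metres and radians):
On the way, in this order (a step that is already met when the one before it is completed fails the run):
1. the mill stands upright in the bay, against its back (x of mill in the frame of stand between -0.008 and 0.008 m and y of mill in the frame of stand between -0.016 and 0.016 m and angle between mill's own z axis and vertical below 0.06 rad and height (world z) of mill below 0.006 m), for 0.2 s.
2. the bar is closed across the mouth behind the mill (all of step 1 and value of joint bar above 0.086 m), for 0.2 s.
At the end, for the whole second after the job is handed in: The mill stands upright (within 0.06 rad) on the counter in the bay, its centre within 8 mm of fully home in depth and within 16 mm of the bay's midline, at rest, and the bar is closed to within 9 mm of its full travel (all of step 2 and linear speed of mill below 0.02 m/s); the robot touches nothing.
It fails at once if the mill is tipped by more than 0.25 rad (angle between mill's own z axis and vertical above 0.25 rad).
It fails at once if the mill is lifted off the counter (height (world z) of mill above 0.012 m).
It fails at once if the mug is moved by more than 15 mm (distance of mug from where it was at the start of the episode above 0.015 m).
It fails at once if the jar is moved by more than 15 mm (distance of jar from where it was at the start of the episode above 0.015 m).
It fails at once if the timer is moved by more than 15 mm (distance of timer from where it was at the start of the episode above 0.015 m).
It also fails if it takes over 69 s, if anything falls off the work surface, if the arm or the gripper's body presses on something with over 40 N, if the wrist force passes 120 N, or if a joint passes its speed limit or range.

ROBOT

A 6-joint arm with a two-finger parallel gripper is mounted at the origin on the work surface. World frame = base frame: x ahead of the robot, y to its left, z up, the work surface at z = 0. Lengths are in m, angles in degrees, forces in N, time in s.
With the tool pointing down it reaches from about 0.325 to 0.85 m from the base axis. Payload 15.5 kg.
Tool frame: the origin (TCP) lies between the finger pads; the fingertips stand 19 mm ahead of it and the grasp point (between the pads) is the TCP; z points along the fingers, y is the line along which they close (so a half turn about z gives the same grasp; the last joint's range is limited). The gripper opens to 91 mm and grips with 3 to 60 N. Pads are 32 mm wide; open, the fingers measure 118 mm over their backs; the gripper's body (76 mm by 178 mm) begins 60 mm behind the grasp point.
Start: joints at [-81.217, 28.281, 77.091, -0, 74.628, -5.472], TCP at [0.154, -0.606, 0.233] pointing down, gripper open.
Joint ranges: [-166.48, 166.48], [-47.26, 123.95], [12.59, 153.08], [-70.14, 250.14], [6.76, 159.57], [-176.63, 176.63]. Speed limits (degrees/s): [108.29, 108.29, 147.25, 172.46, 172.46, 172.46].

INTERFACE

Orientations are given as a 3x3 rotation matrix whose columns are the frame's x, y, z axes.
In Python, from rig import manip gives the robot as it stands. Calls block until the motion is done:
- manip.move_to(position, orientation): joint-space move of the TCP to a pose.
- manip.line_to(position, rotation=None, max_speed=0.15, until_force=None): straight line of the TCP; rotation=None keeps the orientation; max_speed is the mean speed in m/s. With until_force (N) it stops when the force on the tool has changed by that much, and returns True; else False.
- manip.set_joints(angles): joint-space move.
- manip.gripper_to(opening, force=None): finger opening in m; force is the grip in N (None keeps the last); returns when the fingers have stopped.
- manip.hold(seconds).
- manip.ik(position, orientation): joint angles nearest the present ones, or None.
- manip.capture(name): name is "scene" or "top"; returns a dict with "frame" (480x640x3 uint8, red, green, blue), "mtx" (3x3 intrinsics, pixels), "camera_from_world" (4x4, takes a point from world to camera coordinates). Camera axes: x right, y down, z forward; pixel columns grow to the right and rows downward; lengths in m; the calibration is good to about 2 mm. A picture is of the moment at which its call begins. There is no depth.
A pose or a line that the arm cannot do raises manip.MotionError and nothing moves.
- manip.sign_off(): hands the job in; it is judged then, once.
Readings, each from a call of its own:
- manip.current_time(): time.
- manip.current_joint_positions(): joint angles.
- manip.current_qd(): joint speeds.
- manip.current_effort(): joint torques, N m.
- manip.current_position(): TCP position.
- manip.current_tcp_rot(): TCP orientation.
- manip.current_contact_force(): force on the tool from outside, world axes, zero at the start.
- manip.current_ft_torque(): the same for the moment, N m.
- manip.current_width(): finger opening in m.
- manip.current_grip_force(): force on a finger pad.
Only numpy, scipy, OpenCV 4.12 (cv2) and the standard library are available. Lean on these libraries where they do the work, as an engineer would, in place of code of your own. Each camera call takes 0.05 s, during which the arm holds its last target. There are 200 camera calls.

## Working session

There is one attempt and no reset: what is moved stays moved. The work goes in short steps, each a Python script; the robot and the scene stay as the last script left them, time stands still between calls to the robot, and variables do not carry over. Pictures are saved under pics/ and viewed, at most 10 in all, crops included, and the job is handed in when it is done.

```bash
mkdir -p pics; python3 - <<'E'
from rig import manip
import cv2,numpy as np
for n in("scene","top"):
    c=manip.capture(n); cv2.imwrite(f"pics/{n}0.png",c["frame"][:,:,::-1]); np.savez(f"pics/{n}0.npz",**c)
    print(c["mtx"].tolist()); print(c["camera_from_world"].round(4).tolist())
E
```

```text
[[471.20100761059354, 0.0, 314.6572464459652], [0.0, 471.20100761059354, 240.0732755221071], [0.0, 0.0, 1.0]]
[[0.7233, 0.6905, -0.0053, -0.4228], [0.5213, -0.5511, -0.6515, -0.2719], [-0.4528, 0.4685, -0.7586, 1.1061], [0.0, 0.0, 0.0, 1.0]]
[[446.6315144786692, 0.0, 323.00951383349565], [0.0, 446.6315144786692, 242.11019513708615], [0.0, 0.0, 1.0]]
[[-0.1391, -0.9903, 0.004, 0.0826], [-0.9681, 0.1351, -0.2109, 0.6004], [0.2083, -0.0332, -0.9775, 0.7075], [0.0, 0.0, 0.0, 1.0]]
```

View pics/scene0.png

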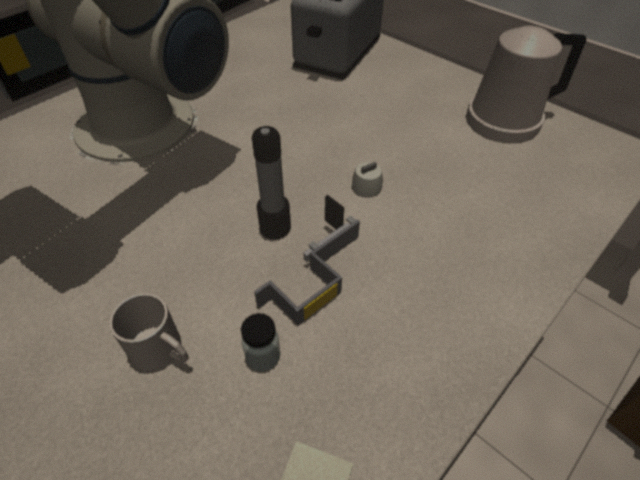

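View pics/top0.png

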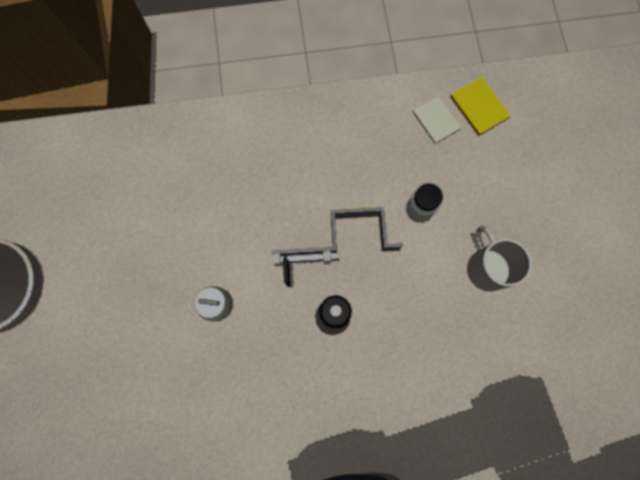

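The top view shows the bay at about (333–400, 208–250), with its mouth facing the robot, and the mill at (335,313). The tab is at (288,271), the timer at (210,303), the jar at (426,198) and the mug at (505,263). I'll enlarge the stand next.

```bash
python3 - <<'E'
import cv2
im=cv2.imread("pics/top0.png")[195:345,255:455]
cv2.imwrite("pics/c1.png",cv2.resize(cv2.convertScaleAbs(im,alpha=1.5),None,fx=4,fy=4,interpolation=cv2.INTER_CUBIC))
im=cv2.imread("pics/scene0.png")[110:330,230:380]
cv2.imwrite("pics/c2.png",cv2.resize(cv2.convertScaleAbs(im,alpha=2),None,fx=2.7,fy=2.7,interpolation=cv2.INTER_CUBIC))
E
cat > h.py <<'E'
import numpy as np
def ray(c,u,v,z):
    T=c["camera_from_world"];R=T[:3,:3];o=-R.T@T[:3,3]
    d=R.T@np.linalg.inv(c["mtx"])@[u,v,1]
    return o+d*(z-o[2])/d[2]
E
```

```text
(no output)
```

View pics/c1.png

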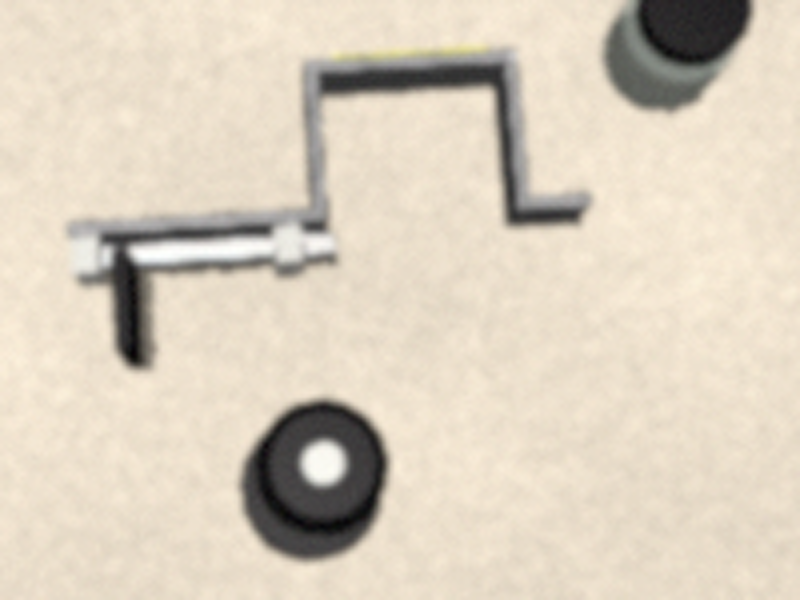

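View pics/c2.png

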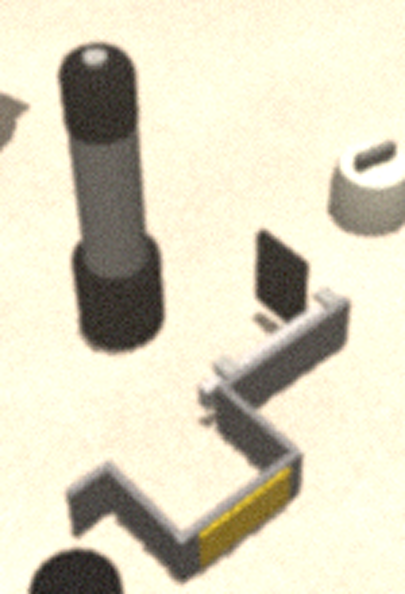

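```bash
cat > a.py <<'E'
import numpy as np
from h import ray
from scipy.spatial.transform import Rotation as R
c=np.load("pics/top0.npz");s=np.load("pics/scene0.npz")
px=[(306,60),(514,50),(70,225),(590,193),(588,208)]
P=np.array([ray(c,255+u/4-.4,195+v/4-.4,.045) for u,v in px])[:,:2]
S=np.array([(36,48),(36,-48),(-32,157),(-32,-75),(-38,-75)])/1e3
p0,s0=P.mean(0),S.mean(0);A=P-p0;B=S-s0
th=np.arctan2((B[:,0]*A[:,1]-B[:,1]*A[:,0]).sum(),(A*B).sum())
r=np.array([[np.cos(th),-np.sin(th)],[np.sin(th),np.cos(th)]])
o=p0-r@s0
print("stand",o,np.degrees(th));print((P-(S@r.T+o)).round(4)*1e3)
m=ray(c,255+324/4-.4,195+463/4-.4,.222)[:2];print("mill top",m,"in stand",r.T@(m-o))
m2=ray(s,230+95/2.7-.3,110+57/2.7-.3,.222)[:2];print("mill scene",m2,"stand",r.T@(m2-o))
# stand check in scene: outer back corners (185,545)?(300,455)
for u,v in((183,543),(300,455),(348,298)):
  q=ray(s,230+u/2.7-.3,110+v/2.7-.3,.045)[:2];print("scene",r.T@(q-o))
for n,u,v,z in(("jar",428,196,.085),("mug",507,263,.09),("timer",210,302,.058)):
  q=ray(c,u,v,z)[:2];print(n,q,r.T@(q-o))
E
python3 a.py
```

```text
stand [ 0.62693572 -0.06853595] -4.552662846161918
[[ 0.7 -1.3]
 [-0.   1. ]
 [-0.6 -1.6]
 [ 0.3  0.1]
 [-0.3  1.7]]
mill top [4.78685254e-01 2.89653590e-04] in stand [-0.15324577  0.05684101]
mill scene [0.47963552 0.001247  ] stand [-0.15237449  0.05787077]
scene [ 0.03743866 -0.04593293]
scene [0.03744255 0.04553735]
scene [-0.03357397  0.1576882 ]
jar [ 0.65687438 -0.19071211] [ 0.03954198 -0.11941428]
mug [ 0.52342486 -0.29692727] [-0.08505562 -0.23588691]
timer [0.53116071 0.20191025] [-0.11693959  0.26199072]
```

```bash
cat >> h.py <<'E'
from rig import manip
import sys
O=np.array([.6270,-.0685]);TH=np.radians(-4.55)
r2=np.array([[np.cos(TH),-np.sin(TH)],[np.sin(TH),np.cos(TH)]])
def W(x,y): return O+r2@[x,y]
def rot(yaw,a,flip=1):
    """tool aimed along stand yaw (deg), a deg below horizontal"""
    t=TH+np.radians(yaw);a=np.radians(a)
    z=np.array([np.cos(a)*np.cos(t),np.cos(a)*np.sin(t),-np.sin(a)])
    y=flip*np.array([-np.sin(t),np.cos(t),0]);return np.c_[np.cross(y,z),y,z]
def pose(mx,my,yaw,a,z,off,flip=1):
    """TCP pose with the mill centre off ahead of the TCP"""
    t=np.radians(yaw);return np.r_[W(mx-off*np.cos(t),my-off*np.sin(t)),z],rot(yaw,a,flip)
E
python3 - <<'E'
from h import *
for a in(45,60):
  for f in(1,-1):
    for args in((-153,57,-25,.16,90),(-153,57,-25,.036,85),(-80,4,-25,.036,46),(2,0,0,.036,46)):
      q=manip.ik(*pose(args[0]/1e3,args[1]/1e3,args[2],a,args[3],args[4]/1e3,f))
      print(a,f,args,None if q is None else np.round(q,0))
E
```

```text
45 1 (-153, 57, -25, 0.16, 90) None
45 1 (-153, 57, -25, 0.036, 85) [ 25.  56. 145. 222.  59. 110.]
45 1 (-80, 4, -25, 0.036, 46) [  4.  49. 135. 212.  48.  93.]
45 1 (2, 0, 0, 0.036, 46) [-17.  47. 129. 166.  41.  91.]
45 -1 (-153, 57, -25, 0.16, 90) None
45 -1 (-153, 57, -25, 0.036, 85) [ 25.  56. 145. 222.  59. -70.]
45 -1 (-80, 4, -25, 0.036, 46) [  4.  49. 135. 212.  48. -87.]
45 -1 (2, 0, 0, 0.036, 46) [-17.  47. 129. 166.  41. -89.]
60 1 (-153, 57, -25, 0.16, 90) [ 14.  15. 130. -61.  23.   8.]
60 1 (-153, 57, -25, 0.036, 85) [ 14.  40. 138. 226.  28.  86.]
60 1 (-80, 4, -25, 0.036, 46) [ -2.  38. 126. 231.  17.  64.]
60 1 (2, 0, 0, 0.036, 46) [-15.  38. 118. 139.   8. 122.]
60 -1 (-153, 57, -25, 0.16, 90) [  14.   15.  130.  -61.   23. -172.]
60 -1 (-153, 57, -25, 0.036, 85) [ 14.  40. 138. 226.  28. -94.]
60 -1 (-80, 4, -25, 0.036, 46) [  -2.   38.  126.  231.   17. -116.]
60 -1 (2, 0, 0, 0.036, 46) [-15.  38. 118. 139.   8. -58.]
```

```bash
python3 - <<'E'
from h import *
for a in(40,45,50):
 for yaw in(-25,-10):
  for off in(60,85):
    o=[]
    for z in(.036,.06,.09,.12,.15):
      q=manip.ik(*pose(-.153,.057,yaw,a,z,off/1e3,-1)); o.append(None if q is None else list(np.round(q).astype(int)))
    print(a,yaw,off,o)
E
```

```text
40 -25 60 [[np.int64(24), np.int64(61), np.int64(144), np.int64(222), np.int64(67), np.int64(-68)], [np.int64(24), np.int64(55), np.int64(144), np.int64(224), np.int64(63), np.int64(-72)], [np.int64(24), np.int64(48), np.int64(144), np.int64(227), np.int64(57), np.int64(-79)], [np.int64(24), np.int64(40), np.int64(142), np.int64(232), np.int64(51), np.int64(-88)], [np.int64(24), np.int64(32), np.int64(141), np.int64(239), np.int64(46), np.int64(-98)]]
40 -25 85 [[np.int64(29), np.int64(63), np.int64(146), np.int64(225), np.int64(68), np.int64(-64)], [np.int64(29), np.int64(57), np.int64(146), np.int64(226), np.int64(64), np.int64(-68)], [np.int64(29), np.int64(49), np.int64(145), np.int64(230), np.int64(58), np.int64(-76)], [np.int64(29), np.int64(41), np.int64(144), np.int64(235), np.int64(53), np.int64(-85)], [np.int64(29), np.int64(33), np.int64(142), np.int64(242), np.int64(47), np.int64(-96)]]
40 -10 60 [None, None, None, None, None]
40 -10 85 [None, None, None, None, None]
45 -25 60 [[np.int64(20), np.int64(54), np.int64(143), np.int64(220), np.int64(57), np.int64(-74)], [np.in
[... 1922 characters left out ...]
 np.int64(151), np.int64(192), np.int64(69), np.int64(-81)], [np.int64(3), np.int64(51), np.int64(150), np.int64(193), np.int64(60), np.int64(-83)], [np.int64(3), np.int64(41), np.int64(148), np.int64(195), np.int64(48), np.int64(-87)], [np.int64(3), np.int64(31), np.int64(145), np.int64(199), np.int64(37), np.int64(-92)], [np.int64(3), np.int64(23), np.int64(142), np.int64(206), np.int64(26), np.int64(-100)]]
50 -10 85 [None, None, [np.int64(5), np.int64(46), np.int64(153), np.int64(195), np.int64(57), np.int64(-83)], [np.int64(5), np.int64(33), np.int64(149), np.int64(198), np.int64(42), np.int64(-89)], [np.int64(5), np.int64(23), np.int64(145), np.int64(206), np.int64(29), np.int64(-98)]]
```

```bash
python3 - <<'E'
from h import *
q=np.array(manip.ik(*pose(-.153,.057,-25,45,.12,.085,-1)))
manip.set_joints([-81,0,125,0,25,-5]);print(manip.current_position(),manip.current_tcp_rot()[:,2])
manip.set_joints([-60,0,135,q[3],35,q[5]]);print(manip.current_position(),manip.current_time())
manip.gripper_to(.042)
manip.set_joints([q[0],5,143,q[3],q[4],q[5]]);print(manip.current_position(),manip.current_time())
E
```

```text
[ 0.12381911 -0.40096612  0.24806366] [ 0.0783291  -0.49476849 -0.86548754]
[ 0.13803115 -0.44420007  0.37693049] 4.6667
[0.40744793 0.04301355 0.31897809] 7.65
```

```bash
cat > st.py <<'E'
from h import *
def log(t): print(t,manip.current_position().round(3),manip.current_contact_force().round(1),round(manip.current_time(),1))
E
python3 - <<'E'
from st import *
import cv2
manip.set_joints(manip.ik(*pose(-.153,.057,-25,45,.12,.085,-1)));log("up")
manip.line_to(pose(-.153,.057,-25,45,.036,.085,-1)[0],max_speed=.08);log("low")
print(manip.current_width())
manip.line_to(pose(-.140,.0505,-25,45,.036,.046,-1)[0],max_speed=.04);log("contact")
c=manip.capture("scene");cv2.imwrite("pics/s1.png",cv2.resize(cv2.convertScaleAbs(c["frame"][60:340,130:430,::-1],alpha=1.8),None,fx=2,fy=2))
E
```

```text
up [0.405 0.042 0.121] [ 1.  -0.8  0.1] 8.5
low [0.405 0.042 0.037] [-0.7  0.1 -0.2] 9.7
0.04218557568523104
contact [0.451 0.016 0.036] [-0.8 -0.1  0.3] 11.2
```

View pics/s1.png

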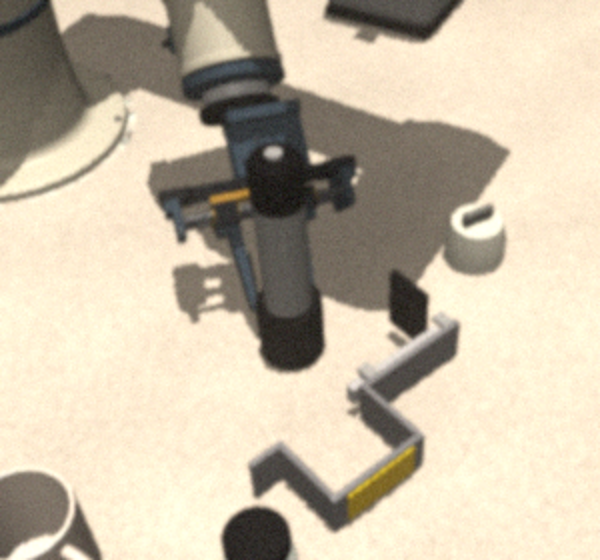

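The mill stands upright, with the fingers cradling its foot from behind; the cap dot is at about (266,135) in full-image pixels. Next I'll push it to just before the mouth.

```bash
cat >> st.py <<'E'
import cv2
def mill():
    """cap dot seen from both cameras -> mill top in stand frame (search near the TCP's projection)"""
    out=[]
    for n in("top","scene"):
        c=manip.capture(n);T=c["camera_from_world"]
        R=manip.current_tcp_rot();p=manip.current_position();d=R[:2,2]/np.linalg.norm(R[:2,2])
        w=T[:3,:3]@np.r_[p[:2]+.047*d,.222]+T[:3,3];u,v=((c["mtx"]@w)/w[2])[:2].astype(int)
        g=c["frame"].mean(2)[v-14:v+15,u-14:u+15];yy,xx=np.mgrid[-14:15,-14:15]
        m=(g>.65*g[xx**2+yy**2<64].max())&(xx**2+yy**2<64)
        q=ray(c,u+xx[m].mean(),v+yy[m].mean(),.222)[:2];out.append((r2.T@(q-O)*1e3).round(1));print(n,out[-1],m.sum())
E
python3 - <<'E'
from st import *
mill()
manip.line_to(pose(-.08,.004,-25,45,.036,.046,-1)[0],max_speed=.04);log("p1")
mill()
E
```

```text
top [-141.2   50.3] 94
scene [-141.6   52. ] 43
p1 [ 0.508 -0.035  0.036] [-0.9  0.9 -0.4] 13.4
top [-77.8   3.6] 193
scene [-81.    5.1] 54
```

```bash
python3 - <<'E'
from st import *
p,R=pose(-.055,0,0,45,.036,.046,-1)
manip.line_to(p,R,max_speed=.03);log("rot");mill()
manip.line_to(pose(-.012,0,0,45,.036,.046,-1)[0],max_speed=.04);log("in");mill()
print(manip.line_to(pose(.008,0,0,45,.036,.046,-1)[0],max_speed=.015,until_force=6));log("home");mill()
c=manip.capture("top");cv2.imwrite("pics/t2.png",cv2.resize(cv2.convertScaleAbs(c["frame"][190:350,250:450,::-1],alpha=1.5),None,fx=4,fy=3.75))
E
```

```text
rot [ 0.526 -0.06   0.036] [-1.9 -1.  -0.7] 14.7
top [-52.8   1.5] 193
scene [-56.1   0.8] 55
in [ 0.569 -0.064  0.036] [-1.  -0.7 -0.6] 16.0
top [-9.9  0.7] 193
scene [-12.9   0.8] 61
True
home [ 0.584 -0.065  0.036] [-3.4 -0.4  2.5] 17.0
top [4.7 0.9] 193
scene [0.5 0.4] 64
```

View pics/t2.png

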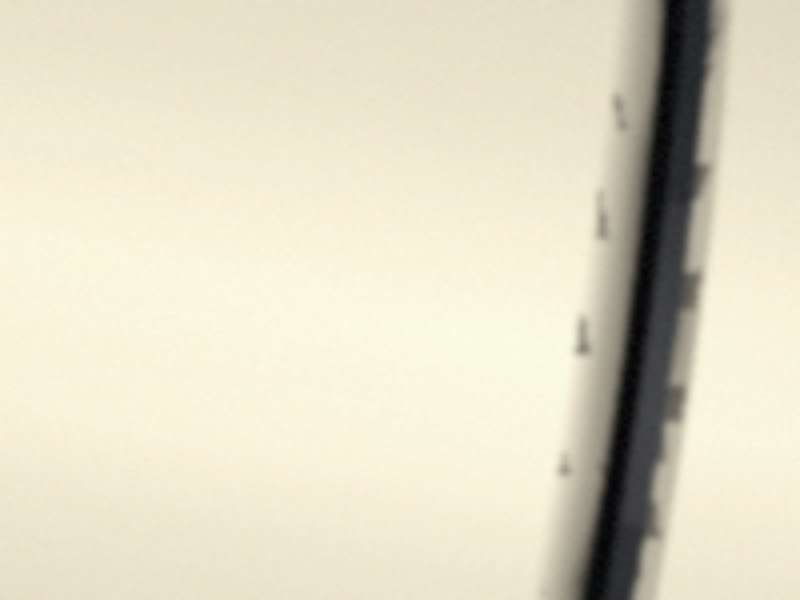

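The top view is blocked by the arm. The scene view puts the mill at (0.5, 0.4) mm in the stand frame, so it is home. I'll back off and prepare for the tab.

```bash
python3 - <<'E'
from st import *
x=(r2.T@(manip.current_position()[:2]-O))[0]
manip.line_to(np.r_[W(x-.07,0),.036],max_speed=.06)
manip.line_to(np.r_[W(x-.09,0),.16],max_speed=.15);log("back")
for f in(1,-1):
  for z in(.2,.05):
    for y in(.178,.06):
      q=manip.ik(np.r_[W(-.085,y),z],rot(0,90,f));print(f,z,y,None if q is None else np.round(q).astype(int).tolist())
print(manip.current_joint_positions().round())
c=manip.capture("scene");cv2.imwrite("pics/s3.png",cv2.resize(cv2.convertScaleAbs(c["frame"][60:340,130:430,::-1],alpha=1.8),None,fx=2,fy=2))
E
```

```text
back [ 0.494 -0.058  0.16 ] [-0.9  0.6 -0.2] 19.5
1 0.2 0.178 [6, 26, 88, 0, 67, -80]
1 0.2 0.06 [-6, 24, 91, 0, 65, -92]
1 0.05 0.178 [6, 37, 95, 0, 47, -80]
1 0.05 0.06 [-6, 36, 98, 0, 45, -92]
-1 0.2 0.178 [6, 26, 88, 0, 67, 100]
-1 0.2 0.06 [-6, 24, 91, 0, 65, 88]
-1 0.05 0.178 [6, 37, 95, 0, 47, 100]
-1 0.05 0.06 [-6, 36, 98, 0, 45, 88]
[-22.  25. 137. 154.  28. -79.]
```

View pics/s3.png

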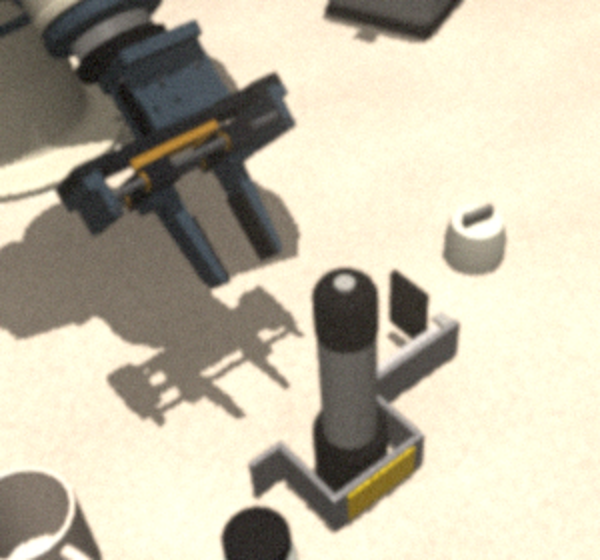

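The mill stands upright in the bay against the back wall (cap dot at crop (344,283)), and the tab is clear. Next I'll go to the tab.

```bash
python3 - <<'E'
from st import *
j=manip.current_joint_positions()
manip.set_joints([j[0],0,135,j[3],30,j[5]])
manip.set_joints([6,0,125,0,30,-80]);log("turned")
manip.gripper_to(0)
q=manip.ik(np.r_[W(-.085,.18),.2],rot(0,90,1));manip.set_joints(q);log("above")
manip.line_to(np.r_[W(-.085,.18),.05],max_speed=.12);log("down")
print(manip.line_to(np.r_[W(-.085,.09),.05],max_speed=.05,until_force=12));log("push")
print(manip.line_to(np.r_[W(-.085,.0605),.05],max_speed=.025,until_force=12));log("closed")
print((r2.T@(manip.current_position()[:2]-O)).round(4),manip.current_width())
c=manip.capture("scene");cv2.imwrite("pics/s4.png",cv2.resize(cv2.convertScaleAbs(c["frame"][60:340,130:430,::-1],alpha=1.8),None,fx=2,fy=2))
E
```

```text
turned [0.38  0.1   0.234] [ 0.3  0.7 -0.8] 22.9
above [0.556 0.118 0.199] [0.1 0.8 0.4] 24.4
down [0.557 0.118 0.051] [ 0.1  0.3 -0. ] 25.8
False
push [0.55  0.028 0.05 ] [-0.4 -0.3  0.8] 27.8
True
closed [0.547 0.    0.05 ] [1.7 5.6 3.7] 28.8
[-0.0849  0.0622] 0.0008178340829635951
```

View pics/s4.png

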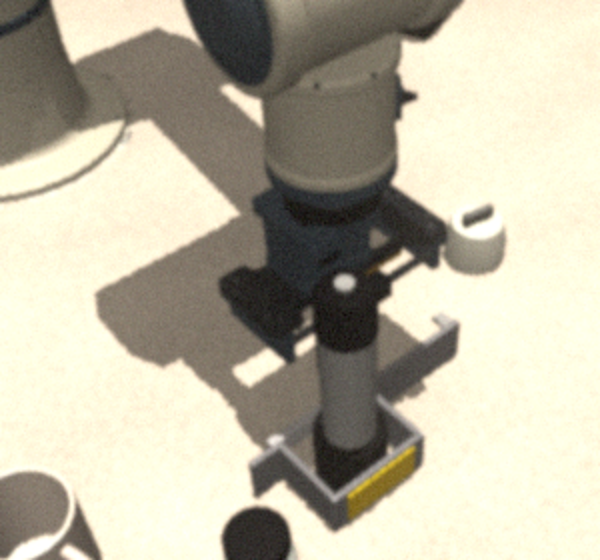

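The bar spans the mouth (its end is at crop (275,440)), the mill is unmoved with its dot still at (344,283), and the fingers stopped at the expected end stop. I'll retreat and take one last look.

```bash
python3 - <<'E'
from st import *
manip.line_to(np.r_[W(-.085,.12),.05],max_speed=.06)
manip.line_to(np.r_[W(-.11,.15),.2],max_speed=.12)
manip.set_joints(np.array(manip.current_joint_positions())+[30,-15,0,0,0,0]);log("clear")
c=manip.capture("top");cv2.imwrite("pics/t5.png",cv2.resize(cv2.convertScaleAbs(c["frame"][190:340,250:450,::-1],alpha=1.5),None,fx=4,fy=4))
E
```

```text
clear [0.411 0.34  0.339] [-0.9 -0.5 -0.3] 32.6
```

View pics/t5.png

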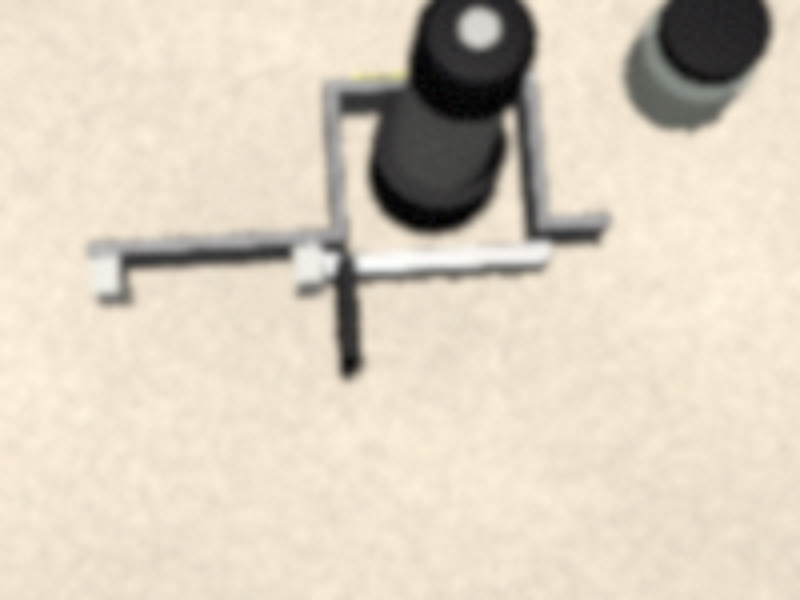

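The bar lies right across the mouth, its tip at crop (550,255). The mill is upright in the bay with its dot at (480,28). I'll check the dot position and hand in.

```bash
python3 - <<'E'
from st import *
q=ray(np.load("pics/top0.npz"),250+120-.4,190+7-.4,.222)[:2];m=r2.T@(q-O);print(m)
if abs(m[0])<.007 and abs(m[1])<.014: print(manip.sign_off())
E
```

```text
[ 0.00080331 -0.00097312]
the job is handed in; nothing more can be done
None
```

The job is handed in: the mill stands upright about 1 mm from fully home against the back of the bay, the bar is closed to its end stop behind it, and the robot touched nothing else that I could see.

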